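Take the long circuit board off the reflow plate and lay it in the cradle

TASK

The long circuit board on the cold reflow plate lies too flat to be picked up there: pressing only lightly on its bare part, slide it until one end sticks out well past the edge of the plate, still lying flat. Then take the overhanging end by the board's two long edges, carry the board roughly level, and set it down, without dropping it, flat across both rails of the cradle, between the lips and centred along its length. Leave the small board and everything else on the bench where they are.

Things in the scene. Friction and masses are not known exactly. Their poses are not given: they have to be found in the camera images.
- board_mid (a point): centre of the long purple circuit board, half-way up: 150 mm along its x, 50 mm along its y, 2 mm thick, 40 to 85 g, lying loose on the hot plate, parts side up. From x = -24 to +75 mm it is bare and may be pressed; both long edges are free over their whole length. It balances at about x = -8 mm (towards the parts), so up to 50 mm of overhang at either end is safe.
- board_end_parts (a point): middle of the board's short edge at the end with the parts (x = -75 mm on the board), half-way up; axes as the board's. Parts stand only between x = -67 and -25 mm, within y = +-16 mm: a green terminal block 10 mm high at x = -62 mm, a flat chip and an aluminium capacitor 9 mm high at x = -42 mm
- board_end_bare (a point): middle of the board's short edge at the bare end (x = +75 mm on the board), half-way up; axes as the board's
- plate_top (a point): centre of the flat top of the reflow hot plate, fixed, 60 mm above the bench. The aluminium top measures 240 mm along this point's x and 200 mm along its y, smooth, with a plain edge all round and nothing standing above it. Pressed with a few newton (5 to 10), the board follows a closed fingertip over the plate; too light a press slips
- hot_plate: the hot plate itself, origin under its centre, axes as plate_top. The housing under the top is at most 2 mm wider than the top; a control fascia up to 40 mm above the bench, with a knob, sticks out 40 mm beyond the top on the -y side
- cradle_seat (a point): centre of the seat of the aluminium board cradle, fixed, at the height of its ledges, 50 mm above the bench (the centre of a seated board is 1 mm higher). The board lies along this point's x, either way round, held between the lips in y
- cradle: the cradle itself, origin under its centre, axes as cradle_seat. Two cross rails at x = -30 and +30 mm, each 12 mm wide (x) and 78 mm long (y). At both ends of each rail a black lip, leaning outward: 58 mm between them at the ledge, wider above, 9 mm high. Base 90 x 86 x 8 mm; beyond x = +-45 mm there is nothing, so both ends of a seated board stick out freely by 39 mm
- small_board: small square circuit board, 40 x 40 x 2 mm, lying on the hot plate beside the long one; origin at the centre of its underside; to be left alone
- spudger: flat grey plastic pry stick, 156 x 12 x 5 mm, lying on the bench between hot plate and cradle; origin at its middle, underside, x along it; to be left alone
- encoder: rotary encoder lying on its side, green body 14 x 18 x 14 mm with a 32 mm metal shaft towards its -x; origin under the body; to be left alone
- tweezers: steel tweezers, 140 mm long, 9 mm high, lying on the bench; origin at the middle, underside, x along them; to be left alone
- solder_reel: reel of solder standing on its flange, 64 mm diameter, 42 mm high; origin at the centre of its underside; to be left alone
- flux_bottle: amber bottle, 40 mm diameter, 95 mm high, standing; origin at the centre of its underside; to be left alone
- tip_tin: round tin of brass wool for cleaning tips, 72 mm diameter, 56 mm high; origin at the centre of its underside; to be left alone

How it is judged:
By the outcome, as a careful person would: the job done as asked, in the order asked, and still so for the second after the job is handed in, with the robot touching nothing.
It also fails if it takes over 51 s, if anything falls off the work surface, if the arm or the gripper's body presses on something with over 40 N, if the wrist force passes 120 N, or if a joint passes its speed limit or range.

ROBOT

A 7-joint arm with a two-finger parallel gripper is mounted at the origin on the work surface. World frame = base frame: x ahead of the robot, y to its left, z up, the work surface at z = 0. Lengths are in m, angles in degrees, forces in N, time in s.
With the tool pointing down it reaches from about 0.425 to 0.875 m from the base axis. Payload 4.7 kg.
Tool frame: the origin (TCP) lies between the finger pads; the fingertips stand 19 mm ahead of it and the grasp point (between the pads) is the TCP; x points along the fingers, z is the direction in which the jaws open and shut, and the axes are right-handed (so a half turn about x gives the same grasp; the last joint's range is limited). The gripper opens to 87 mm and grips with 3 to 60 N. Pads are 19 mm wide; open, the fingers measure 117 mm over their backs; the gripper's body (75 mm by 190 mm) begins 51 mm behind the grasp point.
Start: joints at [69.104, 18.392, -4.016, 83.108, 1.295, 78.541, -3.26], TCP at [0.24, -0.604, 0.242] pointing down, gripper open.
Joint ranges: [-163.93, 163.93], [-17.29, 119.83], [-79.2, 71.16], [3.27, 140.29], [-89.18, 269.18], [5.43, 117.66], [-154.24, 154.24]. Speed limits (degrees/s): [147.25, 147.25, 180, 180, 180, 180, 180].

INTERFACE

Orientations are given as [roll, pitch, yaw] about the fixed x, y, z axes, in that order (R = Rz(yaw) Ry(pitch) Rx(roll)).
In Python, from cell import monitor, read_camera, camera_model, env, regions_of gives the robot as it stands. The module is installed in compiled form; this text tells all that it offers.
- The arm moves only by the tool step_arm, never from a script. Its argument "deltas" is a list of rows, each a list of 5 numbers: the gripper's target within -1 to 1 (fully open at 1, half-way at 0, shut at -1), then the shift along the tool's x, y, z in m, then the turn about the tool's x in degrees. A call has 1 to 12 rows; each row is the pose to reach, as a shift and turn from the pose commanded when the call began, along the tool's axes at that moment; what a row does not reach only later rows make up. A row lasts 1/8 s, in which the tool goes at most 62.5 mm and 10.7 degrees, less where a joint would pass 70% of its speed; a pose out of reach is approached as far as the arm can. A call with a gripper value outside its range is refused whole. The fingers move at their own pace and stop on an object; "newtons" is the grip in N (left out, the last holds). Time passes only in rows, so rows that repeat a pose let the fingers close. It gives the time, the measured TCP pose, the force and the opening at its end, in the units of the state.
- monitor.get_obs(): the state, without advancing time (a new reading comes with each control period).
- read_camera(name): name is "scene" or "top"; returns (picture, depth): 384x512x3 uint8, red, green, blue; 384x512 float32, m along the optical axis (not along the pixel's ray), 0 where there is no reading.
- camera_model(name): a dict with "fx", "fy", "cx", "cy" (pixels), "k1" (the pictures are not rectified: a ray, as slopes to the right and down, at radius r is drawn at 1 + k1 r^2 times it, then the intrinsics apply), "xyz" and "attitude" of the camera in the world. Camera axes: x right, y down, z forward; pixel columns grow to the right and rows downward; lengths in m; the calibration is good to about 2 mm. A picture is of the moment at which its call begins. camera_model takes no time and is no camera call.
- env.sign_off(): hands the job in, once; it reports no verdict.
Trained networks look in the newest picture that a camera, given by its name, has taken for a name from the list of things; names that differ only in an ending like _2 or _b are one class to them, and where a whole thing is asked for, a point or a joint stands for the part that bears it (a point fixed in the world has none). Each returns a list of dicts, best first, with "p" (0 to 1); they miss things now and then, are a little off and sometimes report something else, mostly with a low value. They report only what shows in the picture. A call takes as long as a camera call.
- regions_of(camera, thing): "pixels" (384x512 bool, what is visible of it) and "pixel" ([column, row] in pixels, amid what is visible of it).
The state is a dict: "time_s": time; "qpos": joint angles; "joint_velocities": joint speeds; "effort": joint torques, N m; "tool_pos": TCP position; "tool_rot": TCP orientation; "force": force on the tool from outside, world axes, zero at the start; "wrist_torque": the same for the moment, N m; "grip_width": finger opening in m.
Only numpy, scipy, OpenCV 4.12 (cv2) and the standard library are available. Lean on these libraries where they do the work, as an engineer would, in place of code of your own. Each camera call takes 0.05 s, during which the arm holds its last target. There are 200 camera calls.

## Working session

There is one attempt and no reset: what is moved stays moved. The work goes in short steps, Python scripts to look and compute and a tool call to move; the robot and the scene stay as the last step left them, time stands still between calls to the robot, and variables do not carry over. Pictures are saved under pics/ and viewed, about 8 in all and at most 12, crops included, and the job is handed in when it is done.

Besides the shell and the picture viewer there is one more tool, called after "Emit:" by a JSON object that holds its "api" and its "payload". step_arm: Moves the arm, as the interface text tells. Its arguments: {"type":"object","properties":{"deltas":{"type":"array"},"newtons":{"type":"number"}},"required":["deltas"]}

```bash
mkdir -p pics; cat > h.py <<'E'
import numpy as np, cv2
from cell import monitor, read_camera, camera_model, env, regions_of
from scipy.spatial.transform import Rotation as R
def rot(a): 
    a=np.array(a,float)
    return R.from_euler('xyz',a,degrees=True).as_matrix() if a.size==3 else a
def rays(cam,uv):
    m=camera_model(cam); K=np.array([[m['fx'],0,m['cx']],[0,m['fy'],m['cy']],[0,0,1]])
    p=cv2.undistortPoints(np.array(uv,float).reshape(-1,1,2),K,np.array([m['k1'],0,0,0,0.]))[:,0]
    return np.c_[p,np.ones(len(p))]@rot(m['attitude']).T, np.array(m['xyz'])
def at_z(cam,uv,z):
    d,o=rays(cam,uv); return o+d*((z-o[2])/d[:,2])[:,None]
def with_depth(cam,uv,dep):
    d,o=rays(cam,uv); uv=np.array(uv).astype(int); return o+d*dep[uv[:,1],uv[:,0]][:,None]
def save(name,img): cv2.imwrite('pics/'+name,img[:,:,::-1])
E
python3 - <<'E'
from h import *
for c in('scene','top'):
    im,d=read_camera(c); np.savez(c+'0.npz',im=im,d=d); save(c+'0.png',im); print(c,camera_model(c))
    for t in('board_mid','hot_plate','cradle','small_board'):
        r=regions_of(c,t)
        for q in r[:2]:
            m=q['pixels']; v,u=np.nonzero(m); P=with_depth(c,np.c_[u,v],d); P=P[d[v,u]>0]
            print(t,round(q['p'],2),np.round(q['pixel']),len(u),'med',np.round(np.median(P,0),3),'lo',np.round(np.percentile(P,2,0),3),'hi',np.round(np.percentile(P,98,0),3))
print(monitor.get_obs())
E
```

```text
scene {'fx': 361.77011308923693, 'fy': 361.77011308923693, 'cx': 250.5032021052456, 'cy': 195.52054172358933, 'k1': -0.06396853229470868, 'xyz': array([ 1.31550394, -0.14927948,  0.87252672]), 'attitude': array([-135.71196094,   -1.04194628,   78.99122362])}
board_mid 0.6 [185. 211.] 690 med [ 0.587 -0.189  0.063] lo [ 0.556 -0.264  0.06 ] hi [ 0.613 -0.117  0.072]
board_mid 0.55 [245. 210.] 113 med [ 0.56  -0.005  0.006] lo [ 0.48  -0.014  0.003] hi [0.624 0.003 0.009]
hot_plate 0.81 [179. 225.] 4361 med [ 0.588 -0.222  0.06 ] lo [ 0.445 -0.328  0.019] hi [ 0.67  -0.096  0.064]
cradle 0.74 [305. 201.] 656 med [0.565 0.201 0.024] lo [0.517 0.156 0.005] hi [0.595 0.236 0.057]
small_board 0.5 [191. 186.] 117 med [ 0.469 -0.159  0.063] lo [ 0.449 -0.18   0.059] hi [ 0.49  -0.138  0.067]
top {'fx': 410.6066859515126, 'fy': 410.6066859515126, 'cx': 265.4607570790967, 'cy': 195.39561566723265, 'k1': -0.024333305411027496, 'xyz': array([0.39484985, 0.0250572 , 1.20619649]), 'attitude': array([-172.13296791,   -1.93705297,  -88.79912038])}
board_mid 0.96 [331. 187.] 947 med [ 0.583 -0.19   0
[... 581 characters left out ...]
.609 -0.117  0.072]
{'time_s': 0.5, 'qpos': array([69.10720113, 18.39305261, -4.01731922, 83.10883512,  1.29455661,
       78.53996377, -3.26094727]), 'joint_velocities': array([ 0.01878635, -0.02413541,  0.02069345,  0.02836148,  0.03602451,
        0.06411093,  0.06556309]), 'effort': array([ 3.97020658e-04, -4.90605104e+01, -4.02351497e-01, -3.12462080e+01,
       -6.35870453e-02,  3.45587230e-02,  6.05975430e-06]), 'tool_pos': array([ 0.24033597, -0.60395109,  0.24156262]), 'tool_rot': array([-30.33985483,  89.9962196 , -98.63810978]), 'force': array([-0.2362119 , -0.07728898,  0.24771756]), 'wrist_torque': array([-0.00780421, -0.00361472,  0.06203744]), 'grip_width': 0.0874173377972519}
```

```bash
python3 - <<'E'
from h import *
z=np.load('top0.npz'); im=z['im']
c=im[120:270,150:420]; save('topc.png',cv2.resize(c,None,fx=2.95,fy=2.95,interpolation=cv2.INTER_CUBIC))
print(rot(monitor.get_obs()['tool_rot']).round(3))
for c in('top','scene'):
  z=np.load(c+'0.npz');d=z['d']
  for t in('board_mid','small_board','hot_plate','cradle'):
    q=regions_of(c,t)[0]; v,u=np.nonzero(q['pixels']); 
    zz={'board_mid':.062,'small_board':.062,'hot_plate':.06,'cradle':.05}[t]
    P=with_depth(c,np.c_[u,v],d); 
    if t in('hot_plate',): k=P[:,2]>.052
    elif t=='cradle': k=P[:,2]>.04
    else: k=P[:,2]<.066
    X=at_z(c,np.c_[u,v][k],zz)[:,:2]
    (cx,s,a)=cv2.minAreaRect(X.astype(np.float32)*1000); print(c,t,np.round(cx,1),np.round(s,1),round(a,1),k.sum())
E
```

```text
[[-0.     0.929  0.37 ]
 [-0.     0.37  -0.929]
 [-1.    -0.     0.   ]]
top board_mid [ 583.1 -190.1] [ 53.  152.3] 5.5 872
top small_board [ 469.7 -154.9] [38.3 38.8] 77.3 179
top hot_plate [ 546.4 -207.2] [245.9 221.6] 85.5 4852
top cradle [548.6 200.1] [80.8 74.1] 6.6 272
scene board_mid [ 584.4 -189.5] [ 57.2 153.5] 5.8 628
scene small_board [ 467.7 -159.1] [43.  36.8] 80.0 111
scene hot_plate [ 562.6 -211.6] [240.8 251.1] 85.2 3103
scene cradle [565.8 198.5] [107.5  76.8] 8.0 183
```

View pics/topc.png

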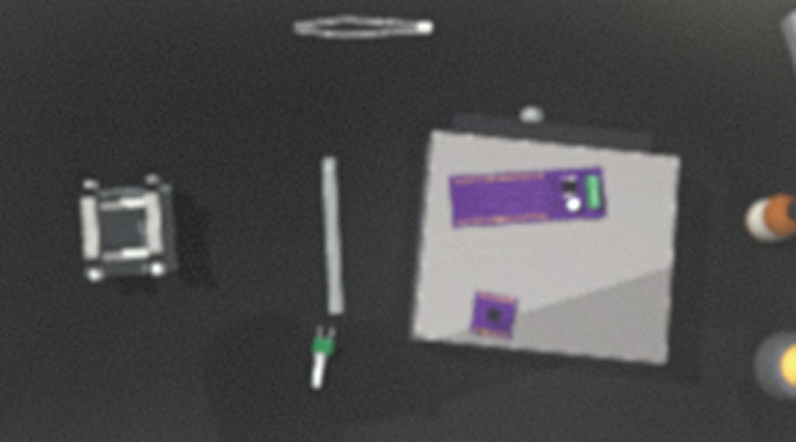

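View pics/scene0.png

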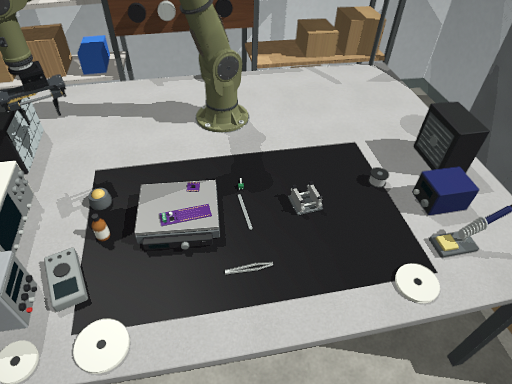

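```bash
python3 - <<'E'
from h import *
f=lambda L:np.array(L)/2.95+[150,120]-.33
print('plate',at_z('top',f([(432,130),(680,155),(667,363),(412,337)]),.06).round(4)[:,:2].tolist())
print('board',at_z('top',f([(449,176),(603,168),(606,216),(455,228)]),.062).round(4)[:,:2].tolist())
ims=[]
for c in('top','scene'):
  z=np.load(c+'0.npz');d=z['d'];v,u=np.mgrid[:384,:512];uv=np.c_[u.ravel(),v.ravel()]
  P=with_depth(c,uv,d);k=(abs(P[:,0]-.55)<.09)&(abs(P[:,1]-.2)<.09)&(P[:,2]>.03)
  Q=P[k];print(c,k.sum(),np.histogram(Q[:,2],np.arange(.03,.07,.004))[0])
  k2=k&(P[:,2]>.042); r=cv2.minAreaRect((P[k2][:,:2]*1000).astype(np.float32));print(r, 'lips',(P[k&(P[:,2]>.056)]*1000).round().tolist()[:30])
  w=uv[k];a=w.min(0)-8;b=a+[50,50]
  ims.append(cv2.resize(z['im'][a[1]:b[1],a[0]:b[0]],(400,400),interpolation=cv2.INTER_CUBIC)); print('crop origin',a)
save('cr.png',np.hstack(ims))
E
```

```text
plate [[0.6477, -0.0961], [0.6298, -0.3389], [0.428, -0.3229], [0.4474, -0.0793]]
board [[0.6025, -0.1128], [0.6145, -0.2624], [0.5675, -0.2649], [0.5521, -0.119]]
top 326 [23 26 13 27 91 92 35 18  1  0]
((548.2564086914062, 200.09237670898438), (78.66577911376953, 72.47058868408203), 6.705035209655762) lips [[591.0, 175.0, 58.0], [591.0, 173.0, 58.0], [588.0, 178.0, 58.0], [588.0, 175.0, 57.0], [588.0, 172.0, 60.0], [588.0, 170.0, 56.0], [583.0, 240.0, 58.0], [583.0, 237.0, 57.0], [584.0, 234.0, 57.0], [583.0, 231.0, 59.0], [584.0, 178.0, 61.0], [585.0, 175.0, 57.0], [585.0, 172.0, 57.0], [585.0, 169.0, 60.0], [581.0, 234.0, 57.0], [580.0, 231.0, 59.0], [580.0, 228.0, 61.0], [582.0, 172.0, 57.0], [578.0, 240.0, 57.0], [577.0, 234.0, 60.0], [575.0, 237.0, 57.0], [523.0, 161.0, 56.0], [520.0, 164.0, 59.0], [520.0, 161.0, 58.0], [517.0, 172.0, 59.0], [517.0, 166.0, 62.0], [517.0, 164.0, 58.0], [517.0, 161.0, 60.0], [513.0, 228.0, 58.0], [513.0, 225.0, 56.0]]
crop origin [169 172]
scene 301 [39 34 30 24 62 71 31  9  1  0]
((549.4352416992188, 197.97830200195312), (81.40519714355469, 73.56741333007812), 7.108766555786133) lips [[509.0, 222.0, 60.0], [509.0, 229.0, 60.0], [510.0, 219.0, 57.0], [516.0, 219.0, 62.0], [511.0, 225.0, 57.0], [515.0, 227.0, 61.0], [517.0, 223.0, 59.0], [514.0, 159.0, 57.0], [514.0, 163.0, 57.0], [517.0, 165.0, 59.0], [515.0, 169.0, 57.0], [524.0, 160.0, 62.0], [524.0, 163.0, 57.0], [581.0, 229.0, 61.0], [578.0, 234.0, 57.0], [579.0, 237.0, 58.0], [581.0, 226.0, 57.0], [582.0, 229.0, 58.0], [583.0, 232.0, 58.0], [583.0, 235.0, 58.0], [583.0, 239.0, 57.0], [585.0, 228.0, 56.0], [584.0, 169.0, 57.0], [584.0, 172.0, 56.0], [586.0, 175.0, 58.0], [585.0, 178.0, 57.0], [589.0, 167.0, 58.0], [590.0, 170.0, 58.0], [589.0, 174.0, 57.0], [590.0, 177.0, 57.0]]
crop origin [283 173]
```

View pics/cr.png

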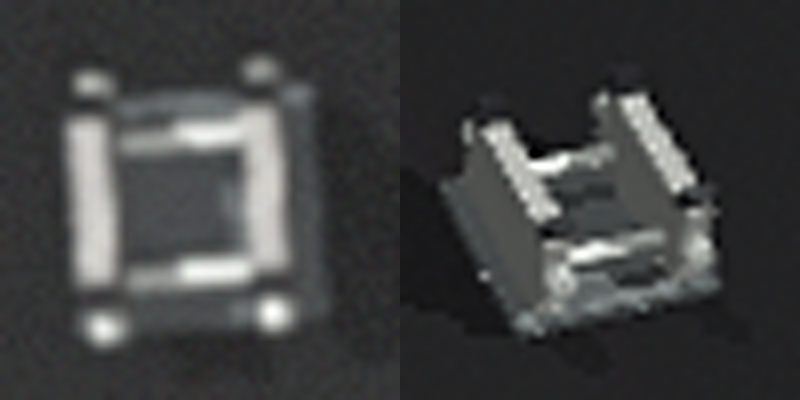

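```bash
python3 - <<'E'
from h import *
g=lambda L:np.array(L,float)/8+[169,172]-.5
X=at_z('top',g([(88,118),(97,285),(262,108),(271,272),(180,196)]),.05)*1000
print(X.round(1)); 
for i,j in((1,0),(3,2),(2,0),(3,1)):
  e=X[i]-X[j]; e=X[j]-X[i]; print(np.degrees(np.arctan2(e[1],e[0])).round(1),np.linalg.norm(e[:2]).round(1))
E
```

```text
[[575.4 233.7  50. ]
 [516.  227.6  50. ]
 [580.6 172.4  50. ]
 [522.1 166.7  50. ]
 [548.4 199.9  50. ]]
5.9 59.7
5.5 58.7
94.9 61.5
95.8 61.1
```

Emit:
{"api": "step_arm", "payload": {"deltas": [[-1,0,0,0,0]], "newtons": 30}}

```text
time_s: 1.02
tool_pos: [0.2404, -0.6039, 0.2416]
tool_rot: [-9.7, 90.0, -78.0]
force: [-0.4, 0.1, 0.8]
grip_width: 0.083
```

Emit:
{"api": "step_arm", "payload": {"deltas": [[-1,0.11,0.473,-0.26,-73.8],[-1,0.11,0.473,-0.26,-73.8],[-1,0.11,0.473,-0.26,-73.8],[-1,0.11,0.473,-0.26,-73.8],[-1,0.11,0.473,-0.26,-73.8],[-1,0.11,0.473,-0.26,-73.8],[-1,0.11,0.473,-0.26,-73.8],[-1,0.11,0.473,-0.26,-73.8],[-1,0.11,0.473,-0.26,-73.8],[-1,0.11,0.473,-0.26,-73.8],[-1,0.11,0.473,-0.26,-73.8],[-1,0.11,0.473,-0.26,-73.8]]}}

```text
time_s: 2.52
tool_pos: [0.5829, -0.1897, 0.1318]
tool_rot: [-99.8, 89.9, -94.5]
force: [-0.5, 0.8, 0.3]
grip_width: 0.0004
```

```bash
python3 - <<'E'
from h import *
o=monitor.get_obs(); M=rot(o['tool_rot']); print(o['time_s'],o['tool_pos'].round(4),M.round(3).tolist(),np.degrees(np.arctan2(M[1,2],M[0,2])),o['force'],o['qpos'].round(0))
a,_=read_camera('top');b,_=read_camera('scene')
save('hov.png',np.hstack([cv2.resize(a[150:250,290:390],(400,400),interpolation=2),cv2.resize(b[150:250,130:230],(400,400),interpolation=2)]))
E
```

```text
2.525 [ 0.5829 -0.1897  0.1318] [[-0.0, -0.093, 0.996], [-0.001, 0.996, 0.093], [-1.0, -0.001, -0.0]] 5.332291753619321 [-0.45440579  0.77690816  0.32785789] [ 39.  21. -29.  95.  11.  67.  13.]
```

View pics/hov.png

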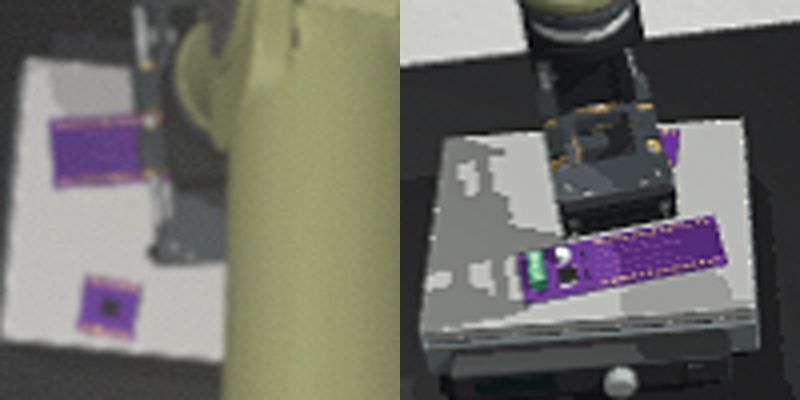

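Emit:
{"api": "step_arm", "payload": {"deltas": [[-1,0.03,0,0,0],[-1,0.044,0,0,0],[-1,0.047,0,0,0],[-1,0.047,0,0,0]]}}

```text
time_s: 3.12
tool_pos: [0.5839, -0.1877, 0.085]
tool_rot: [-30.2, 90.0, -24.7]
force: [0.1, -0.9, -0.1]
grip_width: 0.0007
```

Emit:
{"api": "step_arm", "payload": {"deltas": [[-1,0.001,0,0,0],[-1,0.002,0,0,0],[-1,0.002,0,0,0]]}}

```text
time_s: 3.5
tool_pos: [0.5838, -0.1874, 0.0827]
tool_rot: [-44.9, 90.0, -39.4]
force: [0.1, 0.1, 0.2]
grip_width: 0.0004
```

Emit:
{"api": "step_arm", "payload": {"deltas": [[-1,0.001,0,0,0],[-1,0.001,0,0,0]]}}

```text
time_s: 3.75
tool_pos: [0.5837, -0.1875, 0.0815]
tool_rot: [-92.6, 90.0, -87.1]
force: [-0.5, -0.3, -0.0]
grip_width: 0.0006
```

Emit:
{"api": "step_arm", "payload": {"deltas": [[-1,0.0005,0,0,0],[-1,0.0005,0,0,0]]}}

```text
time_s: 4.0
tool_pos: [0.5839, -0.1875, 0.0815]
tool_rot: [-43.7, 90.0, -38.2]
force: [-0.5, 1.0, 3.7]
grip_width: 0.0003
```

Emit:
{"api": "step_arm", "payload": {"deltas": [[-1,0.0005,0,0,0],[-1,0.0005,0,0,0]]}}

```text
time_s: 4.25
tool_pos: [0.5841, -0.1875, 0.0815]
tool_rot: [-40.0, 89.9, -34.5]
force: [-1.9, -0.5, 6.3]
grip_width: 0.0006
```

Emit:
{"api": "step_arm", "payload": {"deltas": [[-1,0.0005,0,0,0],[-1,0.0005,0,0,0]]}}

```text
time_s: 4.5
tool_pos: [0.5843, -0.1876, 0.0815]
tool_rot: [-37.3, 89.9, -31.8]
force: [-2.4, -0.2, 8.2]
grip_width: 0.0006
```

Emit:
{"api": "step_arm", "payload": {"deltas": [[-1,0,0.003,0,0],[-1,0,0.007,0,0],[-1,0,0.012,0,0],[-1,0,0.017,0,0],[-1,0,0.02,0,0]]}}

```text
time_s: 5.12
tool_pos: [0.5831, -0.1685, 0.0815]
tool_rot: [-38.4, 89.8, -33.0]
force: [0.0, -0.8, 5.5]
grip_width: 0.0008
```

```bash
cat > b.py <<'E'
from h import *
import sys
o=monitor.get_obs(); M=rot(o['tool_rot']); print(o['time_s'],o['tool_pos'].round(4),'zang',np.degrees(np.arctan2(M[1,2],M[0,2])).round(2),'xdir',M[:,0].round(4),o['force'].round(1),o['grip_width'].round(4))
for c in('top','scene'):
  im,d=read_camera(c); np.savez(c+'1.npz',im=im,d=d)
  q=regions_of(c,'board_mid')[0]; v,u=np.nonzero(q['pixels']); P=with_depth(c,np.c_[u,v],d); k=P[:,2]<float(sys.argv[1])+.005
  X=at_z(c,np.c_[u,v][k],float(sys.argv[1]))[:,:2]*1000
  print(c,round(q['p'],2),k.sum(),[np.round(t,1) for t in cv2.minAreaRect(X.astype(np.float32))],'ymax',np.sort(X[:,1])[-5:].round(1))
E
python3 b.py .062
```

```text
Traceback (most recent call last):
  File "b.py", line 3, in <module>
    o=monitor.get_obs(); M=rot(o['tool_rot']); print(o['time_s'],o['tool_pos'].round(4),'zang',np.degrees(np.arctan2(M[1,2],M[0,2])).round(2),'xdir',M[:,0].round(4),o['force'].round(1),o['grip_width'].round(4))
                                                                                                                                                                                         ^^^^^^^^^^^^^^^^^^^^^
AttributeError: 'float' object has no attribute 'round'
```

```bash
sed -i "s/o\['grip_width'\].round(4)/o['grip_width']/" b.py; python3 b.py .062
```

```text
5.125 [ 0.5831 -0.1685  0.0815] zang 5.49 xdir [ 0.0033 -0.0021 -1.    ] [ 0.  -0.8  5.5] 0.0008298175167110189
top 0.66 300 [array([ 580.8, -121.9]), array([51.6, 51.7]), np.float64(1.5)] ymax [-96.2 -96.2 -96.2 -96.1 -96.1]
scene 0.77 262 [array([ 582.9, -171. ]), array([ 54.7, 152.8]), np.float64(4.7)] ymax [-96.1 -95.7 -95.6 -95.2 -94.7]
```

Emit:
{"api": "step_arm", "payload": {"deltas": [[-1,0.0004,0.002,0,0],[-1,0.0004,0.007,0,0],[-1,0.0004,0.013,0,0],[-1,0.0004,0.019,0,0],[-1,0.0004,0.025,0,0],[-1,0.0004,0.03,0,0],[-1,0.0004,0.034,0,0],[-1,0.0004,0.036,0,0],[-1,0.0004,0.036,0,0]]}}

```text
time_s: 6.45
tool_pos: [0.58, -0.1326, 0.0814]
tool_rot: [-32.2, 89.7, -26.8]
force: [0.1, -0.8, 8.3]
grip_width: 0.0005
```

```bash
python3 b.py .062
```

```text
6.45 [ 0.58   -0.1326  0.0814] zang 5.49 xdir [ 0.004 -0.002 -1.   ] [ 0.1 -0.8  8.3] 0.0005226460126859752
top 0.49 270 [array([575.4, -82.3]), array([48.7, 45.6]), np.float64(1.5)] ymax [-59.4 -59.3 -59.3 -59.2 -59.2]
scene 0.6 238 [array([ 582.7, -136.6]), array([ 53.9, 148.9]), np.float64(5.2)] ymax [-63.3 -62.7 -62.7 -62.1 -61.5]
```

Emit:
{"api": "step_arm", "payload": {"deltas": [[-1,0,0.003,0,0],[-1,0,0.008,0,0],[-1,0,0.013,0,0],[-1,0,0.016,0,0],[-1,0,0.016,0,0]]}}

```text
time_s: 7.28
tool_pos: [0.5785, -0.1164, 0.0814]
tool_rot: [-28.4, 89.8, -22.9]
force: [-0.1, 0.1, 7.9]
grip_width: 0.0003
```

Emit:
{"api": "step_arm", "payload": {"deltas": [[-1,-0.004,0,0,0],[-1,-0.04,0,0,0],[-1,-0.08,0,0,0],[-1,-0.08,0.05,0,0],[1,-0.08,0.08,0,0],[1,-0.08,0.1,0,0],[1,-0.08,0.1,0,0]]}}

```text
time_s: 8.15
tool_pos: [0.5669, -0.0149, 0.1594]
tool_rot: [156.7, 90.0, 162.4]
force: [-0.8, 0.1, -0.6]
grip_width: 0.0225
```

```bash
python3 b.py .062; python3 - <<'E'
from h import *
a=np.load('top1.npz')['im'];b=np.load('scene1.npz')['im']
save('ov.png',np.hstack([cv2.resize(a[150:250,270:370],(400,400),interpolation=2),cv2.resize(b[150:250,130:230],(400,400),interpolation=2)]))
E
```

```text
8.15 [ 0.5669 -0.0149  0.1594] zang 5.66 xdir [-4.e-04  1.e-04 -1.e+00] [-0.8  0.1 -0.6] 0.022497175451578196
top 0.61 351 [array([ 583.4, -164.3]), array([54.6, 62.9]), np.float64(1.5)] ymax [-133.2 -133.2 -133.1 -133.1 -133.1]
scene 0.82 628 [array([ 578.5, -120.6]), array([ 56.8, 151.6]), np.float64(5.0)] ymax [-46.4 -46.  -45.8 -45.4 -44.7]
```

View pics/ov.png

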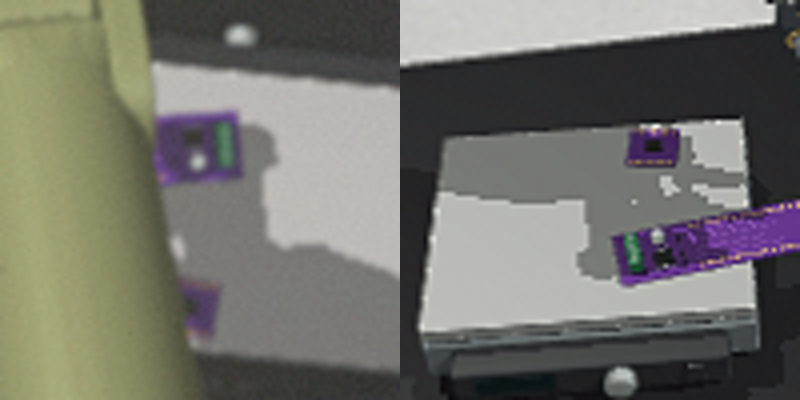

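Emit:
{"api": "step_arm", "payload": {"deltas": [[1,0,-0.03,0.001,0.5],[1,0,-0.052,0.001,0.5],[1,0,-0.052,0.001,0.5],[1,0,-0.052,0.001,0.5],[1,0,-0.052,0.001,0.5],[1,0,-0.052,0.001,0.5]]}}

```text
time_s: 9.1
tool_pos: [0.5731, -0.067, 0.1597]
tool_rot: [47.5, 90.0, 52.6]
force: [0.1, 0.6, -0.2]
grip_width: 0.0864
```

```bash
python3 b.py .062; python3 - <<'E'
from h import *
b=np.load('scene1.npz')['im']
save('abv.png',cv2.resize(b[120:240,140:300],(800,600),interpolation=2))
E
```

```text
9.1 [ 0.5731 -0.067   0.1597] zang 5.09 xdir [ 1.e-04  1.e-04 -1.e+00] [ 0.1  0.6 -0.2] 0.08644415359511667
top 0.64 2954 [array([ 540.7, -271.8]), array([121.8, 226.2]), np.float64(87.2)] ymax [-213.1 -213.1 -213.1 -213.1 -213.1]
scene 0.82 567 [array([ 579.3, -118.9]), array([ 51.7, 148.2]), np.float64(5.0)] ymax [-46.  -45.4 -44.7 -44.4 -43.7]
```

View pics/abv.png

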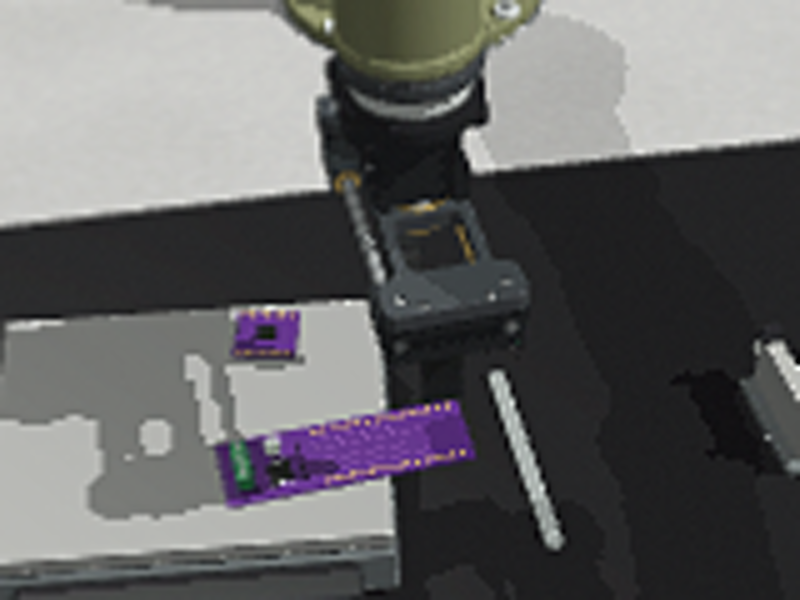

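Emit:
{"api": "step_arm", "payload": {"deltas": [[1,0.045,0,0,0],[1,0.075,0,0,0],[1,0.092,0,0,0],[1,0.0985,0,0,0],[1,0.0985,0,0,0],[1,0.0985,0,0,0]]}}

```text
time_s: 10.05
tool_pos: [0.5741, -0.068, 0.0624]
tool_rot: [-18.4, 89.9, -13.4]
force: [-0.1, -1.3, 0.3]
grip_width: 0.0871
```

Emit:
{"api": "step_arm", "payload": {"deltas": [[-1,0,0,0,0],[-1,0,0,0,0],[-1,0,0,0,0],[-1,0,0,0,0],[-1,0,0,0,0],[-1,0,0,0,0]], "newtons": 30}}

```text
time_s: 10.8
tool_pos: [0.5731, -0.068, 0.0611]
tool_rot: [-117.0, 90.0, -112.0]
force: [-0.2, 1.3, 0.0]
grip_width: 0.0486
```

Emit:
{"api": "step_arm", "payload": {"deltas": [[-1,-0.002,0,0,0],[-1,-0.008,0,0,0],[-1,-0.018,0,0,0],[-1,-0.03,0,0,0],[-1,-0.04,0,0,0],[-1,-0.05,0,0,0],[-1,-0.055,0,0,0],[-1,-0.055,0,0,0]], "newtons": 40}}

```text
time_s: 11.8
tool_pos: [0.5734, -0.068, 0.1165]
tool_rot: [-28.6, 90.0, -23.6]
force: [0.1, 0.0, -0.9]
grip_width: 0.0484
```

```bash
cat > tilt.py <<'E'
from h import *
# plane fit of board from scene depth
o=monitor.get_obs(); M=rot(o['tool_rot'])
print(o['time_s'],o['tool_pos'].round(4),'zang',np.degrees(np.arctan2(M[1,2],M[0,2])).round(2),o['force'].round(1),o['grip_width'])
for c in('scene','top'):
  im,d=read_camera(c); np.savez(c+'1.npz',im=im,d=d)
  r=regions_of(c,'board_mid')
  if not r: continue
  v,u=np.nonzero(r[0]['pixels']); P=with_depth(c,np.c_[u,v],d)
  k=np.ones(len(P),bool)
  for _ in range(6):
    A=np.c_[P[:,:2]-o['tool_pos'][:2],np.ones(len(P))]; s=np.linalg.lstsq(A[k],P[k,2],rcond=None)[0]; e=P[:,2]-A@s; k=abs(e)<.004
  B=P[k,:2]*1000; n=np.r_[s[:2],-1]; off=o['tool_pos'][2]+0
  dd,oo=rays(c,np.c_[u,v]); p0=np.r_[o['tool_pos'][:2],s[2]]; t=((p0-oo)@n)/(dd@n); X=oo+dd*t[:,None]; K=abs(P[:,2]-X[:,2])<.012
  print(c,round(r[0]['p'],2),k.sum(),'slope deg',np.degrees(np.arctan(s[:2])).round(1),'z at tcp',s[2].round(4),[np.round(t,1) for t in cv2.minAreaRect((X[K][:,:2]*1000).astype(np.float32))])
E
python3 tilt.py; python3 - <<'E'
from h import *
b=np.load('scene1.npz')['im']
save('lift.png',cv2.resize(b[120:240,140:300],(640,480),interpolation=2))
E
```

```text
11.8 [ 0.5734 -0.068   0.1165] zang 5.0 [ 0.1  0.  -0.9] 0.048391317171703266
scene 0.62 387 slope deg [3.2 0.2] z at tcp 0.1169 [array([ 583. , -145.2]), array([ 54.4, 100. ]), np.float64(6.3)]
top 0.36 3 slope deg [-77.7  18.7] z at tcp 0.8982 [array([768. , -73.1]), array([36.2,  0.6]), np.float64(83.2)]
```

View pics/lift.png

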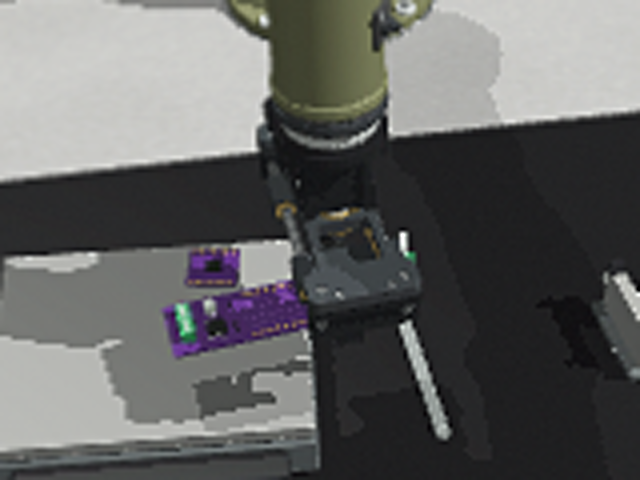

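Emit:
{"api": "step_arm", "payload": {"deltas": [[-1,-0.004,0.008,0,0],[-1,-0.009,0.025,0,0],[-1,-0.0135,0.052,-0.0004,-0.2],[-1,-0.0135,0.085,-0.0008,-0.4],[-1,-0.0135,0.12,-0.001,-0.6],[-1,-0.0135,0.158,-0.0012,-0.8],[-1,-0.0135,0.196,-0.0016,-1.0],[-1,-0.0135,0.232,-0.002,-1.0],[-1,-0.0135,0.266,-0.0024,-1.0],[-1,-0.0135,0.294,-0.0024,-1.0],[-1,-0.0135,0.313,-0.0024,-1.0],[-1,-0.0135,0.3214,-0.0024,-1.0]]}}

```text
time_s: 13.5
tool_pos: [0.5421, 0.2538, 0.1299]
tool_rot: [82.9, 90.0, 89.0]
force: [-0.4, -0.6, -0.9]
grip_width: 0.0479
```

Emit:
{"api": "step_arm", "payload": {"deltas": [[-1,0,0,0,0],[-1,0,0,0,0],[-1,0,0,0,0]]}}

```text
time_s: 13.88
tool_pos: [0.5431, 0.2508, 0.1296]
tool_rot: [-93.8, 90.0, -87.9]
force: [0.0, 0.1, -1.9]
grip_width: 0.0479
```

```bash
python3 tilt.py; python3 - <<'E'
from h import *
a=np.load('top1.npz')['im'];b=np.load('scene1.npz')['im']
save('cr2.png',np.hstack([cv2.resize(a[145:245,140:240],(400,400),interpolation=2),cv2.resize(b[140:240,250:350],(400,400),interpolation=2)]))
E
```

```text
13.875 [0.5431 0.2508 0.1296] zang 5.9 [ 0.   0.1 -1.9] 0.04788255982308221
scene 0.61 424 slope deg [-0.3  0.6] z at tcp 0.1309 [array([551.6, 187. ]), array([ 51.5, 127.5]), np.float64(7.9)]
top 0.81 326 slope deg [-17.3  -7.5] z at tcp 0.1235 [array([551.6, 178.3]), array([ 52.7, 106.3]), np.float64(6.0)]
```

View pics/cr2.png

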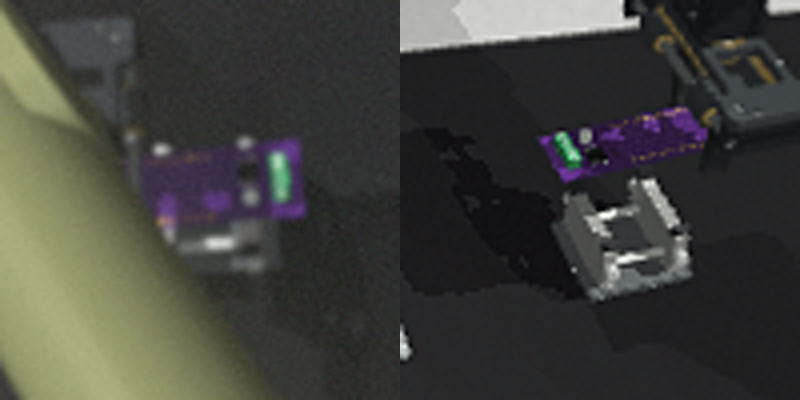

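```bash
python3 - <<'E'
from h import *
def end(c,uv,o,f,z):
  X=at_z(c,np.array(uv,float)/f+np.array(o)-.4,z)*1000; m=X[:2].mean(0); e=X[0]-X[1]; print(c,X.round(1)[:,:2].tolist(),np.linalg.norm(e[:2]).round(1),'ang',np.degrees(np.arctan2(e[1],e[0])).round(1),'centre',(m[:2]+75*np.array([-.1045,.9945])).round(1))
end('top',[(298,139),(305,216)],(140,145),4,.131)
end('scene',[(563-400,181),(539-400,136)],(250,140),4,.131)
E
```

```text
top [[583.6, 128.8], [532.4, 122.3]] 51.7 ang 7.3 centre [550.2 200.1]
scene [[585.1, 126.7], [534.1, 121.8]] 51.3 ang 5.5 centre [551.8 198.8]
```

Emit:
{"api": "step_arm", "payload": {"deltas": [[-1,0.01,0.0005,-0.001,0],[-1,0.025,0.0005,-0.001,0],[-1,0.04,0.0005,-0.001,0],[-1,0.052,0.0005,-0.001,0],[-1,0.062,0.0005,-0.001,0],[-1,0.068,0.0005,-0.001,0],[-1,0.07,0.0005,-0.001,0],[-1,0.07,0.0005,-0.001,0]]}}

```text
time_s: 15.08
tool_pos: [0.5418, 0.2526, 0.0598]
tool_rot: [11.5, 90.0, 17.5]
force: [-0.7, -0.1, -0.3]
grip_width: 0.0475
```

```bash
python3 tilt.py; python3 - <<'E'
from h import *
a=np.load('top1.npz')['im'];b=np.load('scene1.npz')['im']
save('cr3.png',np.hstack([cv2.resize(a[150:230,150:230],(400,400),interpolation=2),cv2.resize(b[160:240,270:350],(400,400),interpolation=2)]))
E
```

```text
15.075 [0.5418 0.2526 0.0598] zang 6.01 [-0.7 -0.1 -0.3] 0.04752154534792974
scene 0.86 353 slope deg [0.6 0.6] z at tcp 0.0608 [array([550.1, 185.7]), array([ 50.3, 119.9]), np.float64(7.9)]
top 0.72 80 slope deg [-53.7 -18.9] z at tcp 0.0482 [array([564.4, 178.4]), array([48.1, 97.7]), np.float64(8.1)]
```

View pics/cr3.png

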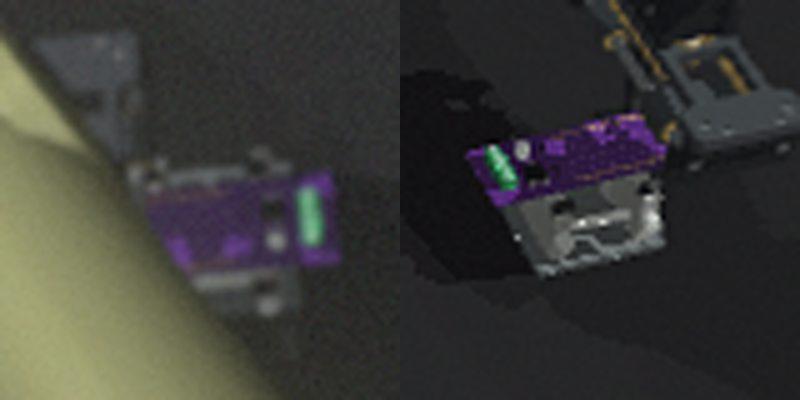

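```bash
python3 - <<'E'
from h import *
def end(c,uv,o,f,z):
  X=at_z(c,np.array(uv,float)/f+np.array(o)-.4,z)*1000; m=X[:2].mean(0); e=X[0]-X[1]; print(c,X.round(1)[:,:2].tolist(),np.linalg.norm(e[:2]).round(1),'ang',np.degrees(np.arctan2(e[1],e[0])).round(1),'centre',(m[:2]+75*np.array([-.1045,.9945])).round(1))
end('top',[(329,174),(340,264)],(150,150),5,.0615)
end('scene',[(499-400,206),(468-400,151)],(270,160),5,.0615)
for _ in range(6): print(monitor.get_obs()['tool_pos'].round(4), end=' '); read_camera('top')
E
```

```text
top [[581.5, 131.3], [530.7, 123.3]] 51.5 ang 9.0 centre [548.3 201.9]
scene [[585.0, 130.7], [534.7, 123.9]] 50.7 ang 7.6 centre [552.  201.9]
[0.5419 0.2525 0.06  ] [0.5419 0.2525 0.06  ] [0.5419 0.2525 0.0599] [0.5418 0.2525 0.0599] [0.5418 0.2524 0.0598] [0.5417 0.2524 0.0597]
```

Emit:
{"api": "step_arm", "payload": {"deltas": [[-1,0,-0.0017,-0.0004,0],[-1,0.003,-0.0017,-0.0004,0],[-1,0.006,-0.0017,-0.0004,0],[-1,0.0075,-0.0017,-0.0004,0],[-1,0.0075,-0.0017,-0.0004,0]]}}

```text
time_s: 16.2
tool_pos: [0.5414, 0.2507, 0.0519]
tool_rot: [-157.6, 90.0, -151.6]
force: [0.3, -0.3, -0.8]
grip_width: 0.0484
```

Emit:
{"api": "step_arm", "payload": {"deltas": [[-1,0.0005,0,0,0],[-1,0.0005,0,0,0]]}}

```text
time_s: 16.45
tool_pos: [0.5415, 0.2508, 0.0517]
tool_rot: [-13.1, 90.0, -7.1]
force: [0.1, 0.9, -0.6]
grip_width: 0.0483
```

Emit:
{"api": "step_arm", "payload": {"deltas": [[-1,0.0005,0,0,0],[-1,0.0005,0,0,0]]}}

```text
time_s: 16.7
tool_pos: [0.5415, 0.2507, 0.0511]
tool_rot: [-13.1, 90.0, -7.1]
force: [0.3, 0.2, -0.5]
grip_width: 0.0478
```

Emit:
{"api": "step_arm", "payload": {"deltas": [[-1,0.0005,0,0,0],[-1,0.0005,0,0,0]]}}

```text
time_s: 16.95
tool_pos: [0.5415, 0.2508, 0.0509]
tool_rot: [-39.3, 90.0, -33.3]
force: [-1.6, -0.5, 2.8]
grip_width: 0.0477
```

Emit:
{"api": "step_arm", "payload": {"deltas": [[-1,0.0005,0,0,0],[-1,0.0005,0,0,0]]}}

```text
time_s: 17.2
tool_pos: [0.5416, 0.2508, 0.0506]
tool_rot: [-30.0, 90.0, -24.0]
force: [-2.1, -0.5, 4.9]
grip_width: 0.0478
```

```bash
python3 tilt.py
```

```text
17.2 [0.5416 0.2508 0.0506] zang 6.01 [-2.1 -0.5  4.9] 0.0477768275733234
scene 0.96 359 slope deg [ 1.2 -2.3] z at tcp 0.0512 [array([549.8, 184.3]), array([ 51.6, 119.9]), np.float64(8.2)]
top 0.7 76 slope deg [-53.  -23.1] z at tcp 0.0361 [array([561.6, 177.5]), array([46.4, 96.6]), np.float64(10.6)]
```

Emit:
{"api": "step_arm", "payload": {"deltas": [[0.25,-0.0005,0,0,0],[0.35,-0.0005,0,0,0],[0.6,-0.0005,0,0,0],[0.6,-0.0005,0,0,0],[0.6,-0.0005,0,0,0]]}}

```text
time_s: 18.02
tool_pos: [0.5414, 0.2507, 0.0505]
tool_rot: [-160.3, 90.0, -154.3]
force: [0.1, -0.1, -0.6]
grip_width: 0.069
```

Emit:
{"api": "step_arm", "payload": {"deltas": [[0.6,-0.01,0,0,0],[0.6,-0.03,0,0,0],[0.6,-0.06,0,0,0],[0.6,-0.1,0,0,0],[0.6,-0.15,0.05,0,0],[0.6,-0.15,0.1,0,0],[0.6,-0.15,0.15,0,0],[0.6,-0.15,0.2,0,0],[0.6,-0.15,0.2,0,0],[0.6,-0.15,0.2,0,0]]}}

```text
time_s: 19.27
tool_pos: [0.5209, 0.4494, 0.2016]
tool_rot: [-10.4, 89.9, -4.3]
force: [0.6, -0.2, -0.2]
grip_width: 0.0693
```

```bash
python3 tilt.py; python3 b.py .052;  python3 - <<'E'
from h import *
a=np.load('top1.npz')['im'];b=np.load('scene1.npz')['im']
save('fin.png',np.hstack([cv2.resize(a[150:230,150:230],(400,400),interpolation=2),cv2.resize(b[160:240,270:350],(400,400),interpolation=2)]))
E
```

```text
19.275 [0.5209 0.4494 0.2016] zang 6.01 [ 0.6 -0.2 -0.2] 0.06929917211189561
scene 0.69 460 slope deg [ 1.1 -0.1] z at tcp 0.0516 [array([548.6, 198.1]), array([ 52.5, 150. ]), np.float64(7.5)]
top 0.89 93 slope deg [-58.9 -21.7] z at tcp -0.001 [array([559. , 207.9]), array([ 42.2, 161.2]), np.float64(11.5)]
19.475 [0.5217 0.4479 0.2011] zang 5.85 xdir [ 1.e-03 -7.e-04 -1.e+00] [-0.9 -0.3  0.1] 0.0700465649003325
top 0.96 869 [array([547.1, 200.7]), array([ 50.5, 150.2]), np.float64(7.9)] ymax [275.3 275.4 275.6 275.8 275.9]Traceback (most recent call last):
  File "b.py", line 6, in <module>
    q=regions_of(c,'board_mid')[0]; v,u=np.nonzero(q['pixels']); P=with_depth(c,np.c_[u,v],d); k=P[:,2]<float(sys.argv[1])+.005
      ~~~~~~~~~~~~~~~~~~~~~~~~~^^^
IndexError: list index out of range
```

View pics/fin.png

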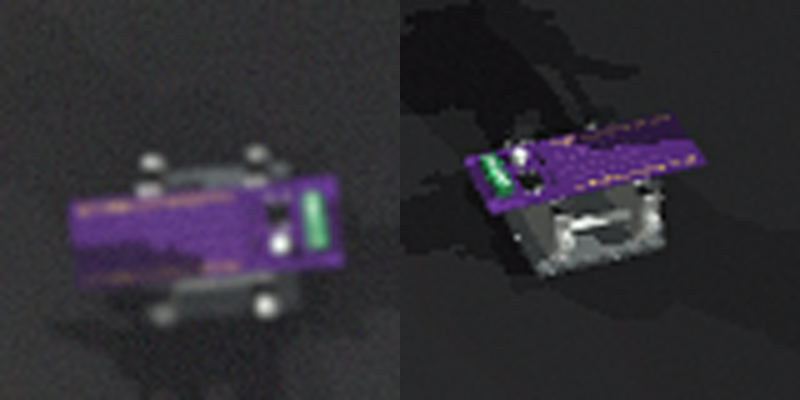

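```bash
python3 - <<'E'
from h import *
im,d=read_camera('top')
for t in('small_board','spudger'):
  print(t,[(round(q['p'],2),(at_z('top',[q['pixel']],.06 if t[1]=='m' else .005)[0]*1000).round(0)) for q in regions_of('top',t)[:2]])
print(env.sign_off(), monitor.get_obs()['time_s'])
E
```

```text
small_board [(0.54, array([ 481., -159.,   60.]))]
spudger [(0.47, array([552.,  -3.,   5.])), (0.46, array([433.,   7.,   5.]))]
the job is handed in; nothing more can be done
the job is handed in; nothing more can be done
```

I slid the long board bare end first until about 44 mm stuck out past the plate edge, pressing with roughly 4–8 N. I then gripped that end by its long edges with 30–40 N, lifted the board level, set it in the cradle and released it. The job is handed in at about 20 s of the 51 s, with the open gripper clear of everything.

**Board in the cradle:** it lies flat on both rails at 51–52 mm, within about 1° of level. Its centre is within about 1.5 mm of the cradle seat in both cameras. In the last picture there is a gap to the lips on both sides at both rails.

**Checks that disagreed:**
- **Board angle:** the last readings give the board's yaw as 7.5–7.9°. The cradle measured 5–7°, and the gripper was at 6.0°.
- **Top-camera tilt:** the top camera's plane fits for tilt were unusable throughout, so I used the scene camera for tilt.
- **Last scene-camera look:** the final position check there did not find the board. I relied on the reading taken just before it.
- **Small board:** the last detection (confidence 0.54) put it at (481, −159) mm, against about (470, −155) mm at the start. I planned every move clear of it, and the pictures up to the lift show it in place. I think the arm was partly hiding it, but I did not confirm that.
- **Other objects:** of these I re-checked only the spudger, which appears unmoved (552, −3) mm at low confidence. My moves were planned clear of the rest.

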